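# Find the flat mosaic base with a straightedge

## Task

Only one of the two round plywood mosaic bases is truly flat; the other is slightly high in the middle. Take the metal straightedge from its rack, turn it down onto its broad side on the bench, then pick it up again and lay it broad side down, centred, across a base; press firmly on its plain end and then on its end with the hole to feel whether it rocks, and try the other base if it does. Having pressed both ends on the flat base, in that order, leave the straightedge lying centred on it, and leave the other things on the table where they are.

Things in the scene. Friction and masses are not known exactly. Their poses are not given: they have to be found in the camera images.
- edge_center (a point): Centre of the loose aluminium straightedge, a bar 180 x 36 x 12 mm, 0.2 kg. x: along it towards the end with the 16 mm square hanging hole (-x: the plain end), y: across its 36 mm width, z: through its 12 mm thickness. At the start it stands on a narrow long edge in the rack (y upright), underside 6 mm and top 42 mm above the bench. The two broad sides are alike: z may end up or down
- rack: Fixed wooden rack, origin under its middle on the bench, x along the slot: base 190 x 60 x 6 mm, slotted cheeks (slot 15 mm wide, tops 28 mm above the bench) 26 mm long centred at x = +-70 mm; the 114 mm between them is free to grip the straightedge's middle across its thickness. The bench on the robot's left (+y) of the rack, centred about 170 mm away, is clear for laying it down
- face_left (a point): Face centre of the left (+y) round plywood disc, 34 mm above the bench, z up, yaw meaningless. Disc 170 mm across, 20 thick, fixed on a 14 mm high dark wooden stand. The two discs look alike and sit at random: one is flat, the other crowned: level only within 18 mm of its centre, then sloping evenly down 4 mm to the rim
- face_right (a point): Face centre of the right (-y) disc, otherwise as face_left. On the crowned disc a centred straightedge left alone lies level, at the same height as on the flat one, but an end pressed with even 2 N (75 mm from its centre) sinks 3 to 4 mm, tilting 0.06 rad, before it stops; it levels again when let go. On the flat disc it sinks under 1 mm
- tape_roll: bystander, leave alone: roll of clear tape lying flat, 90 mm across, 22 high
- screwdriver: bystander, leave alone: screwdriver, yellow handle, 190 mm long
- brush: bystander, leave alone: paint brush, 200 mm long
- jar_pot: bystander, leave alone: white bowl, 70 mm across, 60 high
- glue_bottle: bystander, leave alone: white glue bottle with orange cap, 60 mm across, 110 high
- tile_box: bystander, leave alone: cardboard box 90 x 60 x 30 mm
- pliers: bystander, leave alone: pliers with black handles, 165 mm long, 18 high

How it is judged:
By the outcome, as a careful person would: the job done as asked, in the order asked, and still so for the second after the job is handed in, with the robot touching nothing.
It also fails if it takes over 72 s, if anything falls off the work surface, if the arm or the gripper's body presses on something with over 40 N, if the wrist force passes 120 N, or if a joint passes its speed limit or range.

## Robot

A 6-joint arm with a two-finger parallel gripper is mounted at the origin on the work surface. World frame = base frame: x ahead of the robot, y to its left, z up, the work surface at z = 0. Lengths are in m, angles in degrees, forces in N, time in s.
With the tool pointing down it reaches from about 0.4 to 0.825 m from the base axis. Payload 7 kg.
Tool frame: the origin (TCP) lies on the centre line of the jaws, within the pads' length; the fingertips stand 11 mm ahead of it and the grasp point (between the pads) lies 8 mm behind it; z points along the fingers, y is the line along which they close (so a half turn about z gives the same grasp; the last joint's range is limited). The gripper opens to 88 mm and grips with 3 to 60 N. Pads are 19 mm wide; open, the fingers measure 130 mm over their backs; the gripper's body (78 mm by 193 mm) begins 47 mm behind the grasp point.
Start: joints at [-58.149, 20.546, 0.682, 0, -70.136, -16.507], TCP at [0.179, -0.651, 0.238] pointing down, gripper open.
Joint ranges: [-176.03, 176.03], [-82.01, 121.73], [-58.28, 71.71], [-173.87, 95.51], [-174.79, -0.11], [-173.66, 173.66]. Speed limits (degrees/s): [136.94, 136.94, 172.46, 180, 180, 180].

## Interface

Orientations are given as [roll, pitch, yaw] about the fixed x, y, z axes, in that order (R = Rz(yaw) Ry(pitch) Rx(roll)).
In Python, from plant import r, capture, camera_model, job gives the robot as it stands.
- The arm moves only by the tool drive_tool, never from a script. Its argument "increments" is a list that holds one entry, the list of rows, each a list of 5 numbers: the gripper's target within -1 to 1 (fully open at 1, half-way at 0, shut at -1), then the shift along the tool's x, y, z scaled (see below), then the turn about the tool's z scaled (see below). In form: [[[gripper, tx, ty, tz, roll], ...]]. A call has 1 to 5 rows; each row is the pose to reach, as a shift and turn from the pose commanded when the call began, along the tool's axes at that moment, turning the shorter way round; what a row does not reach only later rows make up. The controller multiplies each number of a shift by 120 mm and each number of a turn by 360 degrees. A row lasts 1/8 s, in which the tool goes at most 62.5 mm and 10.7 degrees, less where a joint would pass 70% of its speed; a pose out of reach is approached as far as the arm can. A call with a number of a shift or a turn outside -1 to 1 is refused whole. A call with a gripper value outside its range is refused whole. The fingers move at their own pace and stop on an object; "squeeze" is the grip in N (left out, the last holds). Time passes only in rows, so rows that repeat a pose let the fingers close. It gives the time, the measured TCP pose, the force, the opening and the grip force at its end, in the units of the state.
- r.get_state(): the state, without advancing time (a new reading comes with each control period).
- capture(name): name is "side" or "top" or "wrist"; returns the picture (420x560x3 uint8, red, green, blue); there is no depth.
- camera_model(name): a dict with "camera_matrix" (3x3 intrinsics, pixels), "rvec" (rotation vector, rad) and "tvec" (3), from world to camera coordinates, as OpenCV has them. Camera axes: x right, y down, z forward; pixel columns grow to the right and rows downward; lengths in m; the calibration is good to about 2 mm. A picture is of the moment at which its call begins: read the wrist's pose just before it. camera_model takes no time and is no camera call; for the wrist camera it gives the pose at the moment of the call.
- job.close_job(): hands the job in; it is judged then, once.
The state is a dict: "time_s": time; "joints": joint angles; "qd": joint speeds; "joint_torque": joint torques, N m; "tcp_pos": TCP position; "eef_rot": TCP orientation; "contact_force": force on the tool from outside, world axes, zero at the start; "moment": the same for the moment, N m; "gripper_width": finger opening in m; "gripper_force": force on a finger pad.
Only numpy, scipy, OpenCV 4.12 (cv2) and the standard library are available. Lean on these libraries where they do the work, as an engineer would, in place of code of your own. Each camera call takes 0.05 s, during which the arm holds its last target. There are 200 camera calls.

## Working session

There is one attempt and no reset: what is moved stays moved. The work goes in short steps, Python scripts to look and compute and a tool call to move; the robot and the scene stay as the last step left them, time stands still between calls to the robot, and variables do not carry over. Pictures are saved under pics/ and viewed, at most 10 in all, crops included, and the job is handed in when it is done.

Besides the shell and the picture viewer there is one more tool, called after "Call:" as name(argument=value, ...) on one line, values as JSON. drive_tool: Moves the arm, as the interface text tells. Its arguments: {"type":"object","properties":{"increments":{"type":"array"},"squeeze":{"type":"number"}},"required":["increments"]}

```bash
mkdir -p pics; python3 - <<'E'
from plant import r,capture,camera_model
import cv2,numpy as np
s=r.get_state();print({k:np.round(v,3).tolist() for k,v in s.items()})
a=capture("top");b=capture("side")
cv2.imwrite("pics/top0.png",a[:,:,::-1]);cv2.imwrite("pics/side0.png",b[:,:,::-1])
for n in("top","side"):
  c=camera_model(n);R=cv2.Rodrigues(np.array(c["rvec"]))[0];print(n,-R.T@np.array(c["tvec"]).ravel(),R.round(2).tolist(),np.array(c["camera_matrix"]).round(1).tolist())
E
```

```text
{'time_s': 0.0, 'joints': [-58.149, 20.591, 0.633, -0.022, -70.136, -16.507], 'qd': [-0.057, -0.018, 0.197, -0.017, 0.001, 0.007], 'joint_torque': [-0.002, -58.273, 29.304, 6.997, 0.007, -0.0], 'tcp_pos': [0.178, -0.65, 0.237], 'eef_rot': [179.904, -0.007, -164.664], 'contact_force': [-0.579, -0.817, -0.331], 'moment': [0.018, -0.029, -0.016], 'gripper_force': 0.0, 'gripper_width': 0.087}
top [ 0.33768784 -0.03651646  1.11087066] [[-0.01, -1.0, -0.01], [-0.98, 0.01, -0.19], [0.19, 0.01, -0.98]] [[518.1, 0.0, 284.5], [0.0, 518.1, 211.2], [0.0, 0.0, 1.0]]
side [0.08354927 0.60536102 0.51449635] [[-0.78, -0.62, 0.03], [-0.33, 0.38, -0.87], [0.53, -0.69, -0.5]] [[420.0, 0.0, 284.0], [0.0, 420.0, 210.5], [0.0, 0.0, 1.0]]
```

View pics/top0.png

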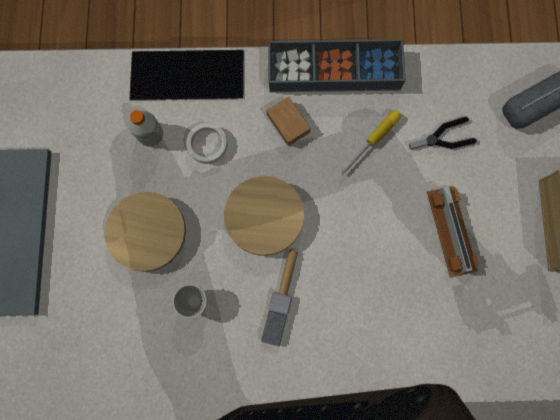

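View pics/side0.png

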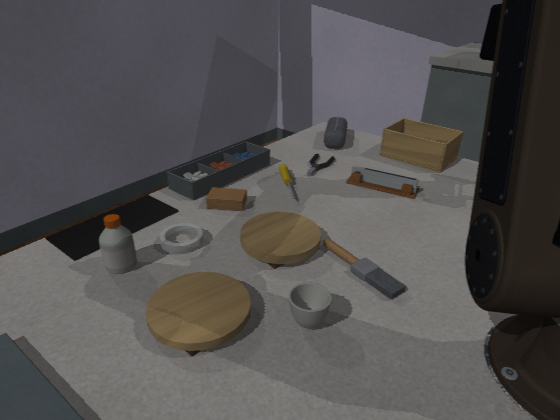

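The top view shows the discs at (145,231) and (264,215), the rack with the straightedge at (453,230), and the brush at (280,300). The bowl is at (190,300) and the glue at (143,127). The side view agrees with this layout.

```bash
cat > h.py <<'E'
import cv2,numpy as np
def ray(c,px,z):
    K=np.array(c["camera_matrix"]);R=cv2.Rodrigues(np.array(c["rvec"]))[0];t=np.array(c["tvec"]).ravel()
    px=np.atleast_2d(px).astype(float);d=(R.T@np.linalg.inv(K)@np.c_[px,np.ones(len(px))].T).T;o=-R.T@t
    return o+d*((z-o[2])/d[:,2])[:,None]
def cnts(m,amin):
    return [c for c in cv2.findContours(m.astype(np.uint8)*255,cv2.RETR_EXTERNAL,cv2.CHAIN_APPROX_NONE)[0] if cv2.contourArea(c)>amin]
E
python3 - <<'E'
from h import *
from plant import camera_model
c=camera_model("top");im=cv2.imread("pics/top0.png");hsv=cv2.cvtColor(im,cv2.COLOR_BGR2HSV)
H,S,V=cv2.split(hsv)
for p in[(145,231),(264,215),(437,195),(466,268),(448,230),(459,230),(466,230)]:print(p,hsv[p[1],p[0]])
m=(H<25)&(S>80)&(V>60);m[:105]=0;m=cv2.morphologyEx(m.astype(np.uint8),cv2.MORPH_OPEN,np.ones((5,5)))
for k in cnts(m,300):
    e=cv2.minEnclosingCircle(k);P=ray(c,k[:,0],0.034)[:,:2].astype(np.float32)
    print(cv2.contourArea(k),e,"circ34",cv2.minEnclosingCircle(P),"rect6",cv2.minAreaRect(ray(c,k[:,0],0.006)[:,:2].astype(np.float32)))
cv2.imwrite("pics/crop.png",cv2.resize(im[170:290,400:500],None,fx=5,fy=5,interpolation=cv2.INTER_CUBIC))
E
```

```text
(145, 231) [ 20 104 127]
(264, 215) [ 18 102 132]
(437, 195) [ 15 150 102]
(466, 268) [ 66  11 114]
(448, 230) [ 14 149  87]
(459, 230) [90 15 51]
(466, 230) [17 68 71]
330.5 ((287.0, 271.5), 22.610937118530273) circ34 ((0.42249253392219543, -0.026687392964959145), 0.04677390307188034) rect6 ((0.4243890345096588, -0.027600333094596863), (0.0186472125351429, 0.0955519750714302), 75.20830535888672)
718.5 ((443.5, 241.5), 35.107078552246094) circ34 ((0.48185691237449646, -0.3532986640930176), 0.0726989135146141) rect6 ((0.487203985452652, -0.36945757269859314), (0.14887173473834991, 0.03048286773264408), 11.407064437866211)
4817.5 ((145.1110076904297, 232.21119689941406), 40.70664596557617) circ34 ((0.5108153820037842, 0.27342283725738525), 0.08528425544500351) rect6 ((0.5162096619606018, 0.28132152557373047), (0.17310112714767456, 0.16970157623291016), 70.74036407470703)
4765.5 ((263.61407470703125, 214.74334716796875), 39.842201232910156) circ34 ((0.5426490306854248, 0.021502265706658363), 0.0848587229847908) rect6 ((0.5472778081893921, 0.0236450657248497), (0.17195077240467072, 0.17017889022827148), 89.22369384765625)
1453.5 ((554.0, 220.5), 49.751983642578125) circ34 ((0.5244977474212646, -0.5873731374740601), 0.10743124783039093) rect6 ((0.5304657816886902, -0.5916972160339355), (0.04095783457159996, 0.21925608813762665), 83.66097259521484)
963.5 ((287.5, 120.0), 22.8090877532959) circ34 ((0.7534458041191101, -0.030955996364355087), 0.050793666392564774) rect6 ((0.7647113800048828, -0.03117726743221283), (0.09364737570285797, 0.0646599680185318), 31.852670669555664)
```

View pics/crop.png

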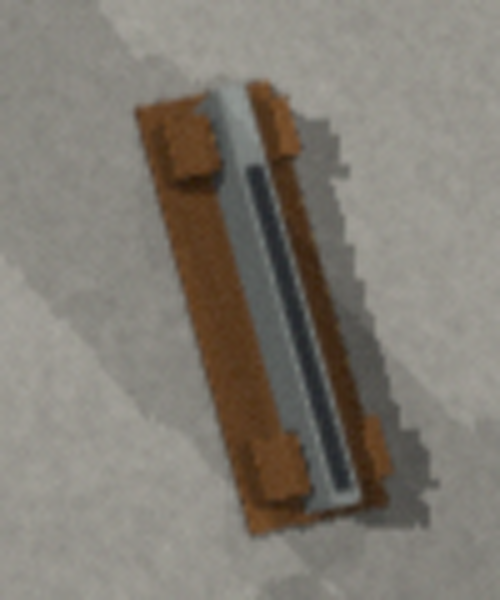

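The crop shows the bar with its dark stripe running from crop (257,165) to (342,490), and the far end stripe-free. The rack base corners are at (137,107), (265,82), (387,505) and (252,535).

```bash
python3 - <<'E'
from h import *
from plant import camera_model,r
c=camera_model("top")
f=lambda p,z:ray(c,np.array(p)/5+[399.6,169.6],z)[:,:2].round(4)
q=f([(137,107),(265,82),(387,505),(252,535)],.006);print(q,q.mean(0))
l=f([(257,165),(342,490)],.042);print(l,np.degrees(np.arctan2(*(l[0]-l[1])[::-1])))
d=(q[0]+q[1]-q[2]-q[3]);print(np.degrees(np.arctan2(d[1],d[0])))
e=f([(232,82),(345,497)],.042);print(e,np.linalg.norm(e[0]-e[1]),e.mean(0))
E
```

```text
[[ 0.596  -0.3335]
 [ 0.6065 -0.3899]
 [ 0.4219 -0.428 ]
 [ 0.4099 -0.3703]] [ 0.508575 -0.380425]
[[ 0.5619 -0.3725]
 [ 0.4255 -0.3974]] 10.34550273691619
11.422836270089164
[[ 0.5979 -0.3645]
 [ 0.4226 -0.3984]] 0.17854775271618517 [ 0.51025 -0.38145]
```

```bash
cat >> h.py <<'E'
def go(x,y,z,yaw=None):
    from plant import r
    s=r.get_state();p=np.array(s["tcp_pos"]);a=np.array(s["eef_rot"]);Y=np.radians(a[2]);c,n=np.cos(Y),np.sin(Y)
    d=np.array([x,y,z])-p;dy=0 if yaw is None else (yaw-a[2]+180)%360-180
    v=np.array([d[0]*c+d[1]*n,d[0]*n-d[1]*c,-d[2]])
    print("t",round(s["time_s"],2),"row",(v/.12).round(4),round(-dy/360,4),"pos",p.round(4),a.round(2),"rows",np.linalg.norm(v)/.0625,"F",np.round(s["contact_force"],1),"w",round(s["gripper_width"],4))
E
python3 -c "
from h import *
go(.509,-.380,.17,-169)"
```

```text
t 0.1 row [-3.2526  1.4458  0.5561] 0.012 pos [ 0.1785 -0.6506  0.2367] [ 1.7992e+02 -1.0000e-02 -1.6466e+02] rows 6.916982011007163 F [-0.1  1.3 -0.9] w 0.0873
```

Call:
drive_tool(increments=[[[1,-0.45,0.2,0.1,0.012],[1,-0.9,0.4,0.15,0.012]]])

```text
time_s: 0.35
tcp_pos: [0.2702, -0.575, 0.2182]
eef_rot: [179.9, -0.0, -169.2]
contact_force: [0.8, -0.0, 0.8]
gripper_width: 0.0875
gripper_force: 0.0
```

Call:
drive_tool(increments=[[[1,-0.45,0.2,0.1,0],[1,-0.9,0.4,0.15,0]]])

```text
time_s: 0.6
tcp_pos: [0.3678, -0.5067, 0.2007]
eef_rot: [179.9, -0.0, -169.0]
contact_force: [0.7, 0.2, 0.2]
gripper_width: 0.0875
gripper_force: 0.0
```

Call:
drive_tool(increments=[[[1,-0.45,0.2,0.1,0],[1,-0.9,0.4,0.15,0],[1,-0.9,0.4,0.15,0]]])

```text
time_s: 0.98
tcp_pos: [0.4664, -0.4378, 0.1823]
eef_rot: [179.9, -0.1, -168.7]
contact_force: [0.4, -0.1, -0.0]
gripper_width: 0.0876
gripper_force: 0.0
```

```bash
python3 -c "
from h import *
go(.509,-.380,.17,-169)"
```

```text
t 0.97 row [-0.4423  0.4031  0.1021] 0.0008 pos [ 0.4664 -0.4378  0.1823] [ 1.7993e+02 -6.0000e-02 -1.6873e+02] rows 1.1656653823789316 F [ 0.4 -0.1 -0. ] w 0.0876
```

Call:
drive_tool(increments=[[[1,-0.44,0.4,0.1,0],[1,-0.44,0.4,0.1,0],[1,-0.44,0.4,0.1,0]]])

```text
time_s: 1.35
tcp_pos: [0.5062, -0.3831, 0.1713]
eef_rot: [180.0, -0.0, -168.9]
contact_force: [-0.2, -0.3, 0.5]
gripper_width: 0.0878
gripper_force: 0.0
```

```bash
python3 - <<'E'
from h import *
from plant import capture,camera_model
c=camera_model("wrist");im=capture("wrist");cv2.imwrite("pics/w1.png",im[:,:,::-1])
R=cv2.Rodrigues(np.array(c["rvec"]))[0];print((-R.T@np.array(c["tvec"]).ravel()).round(3),R.round(2).tolist())
go(.509,-.380,.17,-169)
E
```

```text
[ 0.439 -0.397  0.319] [[-0.19, 0.98, 0.0], [0.95, 0.19, 0.25], [0.25, 0.05, -0.97]]
t 1.4 row [-0.0317  0.0259  0.0134] 0.0001 pos [ 0.5059 -0.3838  0.1716] [ 1.8000e+02 -2.0000e-02 -1.6897e+02] rows 0.08264124776813912 F [-0.5 -0.2  0. ] w 0.0876
```

View pics/w1.png

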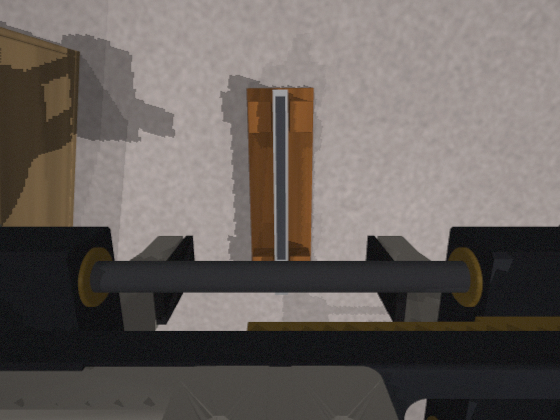

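The wrist view shows the bar's stripe from (280.5,91) at the near end to (282,258), where the gripper hides the rest.

```bash
python3 - <<'E'
from h import *
from plant import camera_model
c=camera_model("wrist");im=cv2.imread("pics/w1.png")
g=im.astype(int);sat=g.max(2)-g.min(2)
for v in(100,150,200,240):
    row=sat[v,255:310];o=np.where(row<40)[0]+255;print(v,o.min(),o.max(),im[v,265:298:1,0].tolist() if v==150 else "")
P=ray(c,[(280.5,91),(280.5,120),(281.5,240)],.042);print(P.round(4))
d=P[2]-P[1];print(np.degrees(np.arctan2(d[1],d[0])));u=d/np.linalg.norm(d);print("centre",(P[0]+.09*u).round(4))
E
```

```text
100 272 288 
150 273 287 [36, 31, 29, 34, 31, 33, 34, 33, 135, 155, 128, 84, 67, 64, 66, 65, 65, 66, 68, 64, 120, 150, 136, 81, 38, 35, 35, 32, 29, 29, 35, 33, 34]
200 274 287 
240 274 288 
[[ 0.4208 -0.3997  0.042 ]
 [ 0.4426 -0.3954  0.042 ]
 [ 0.5437 -0.3747  0.042 ]]
11.555162960419302
centre [ 0.5089 -0.3816  0.042 ]
```

Call:
drive_tool(increments=[[[1,-0.03,0.016,0.45,0.001],[1,-0.03,0.016,0.9,0.001],[1,-0.03,0.016,0.9,0.001]]])

```text
time_s: 1.78
tcp_pos: [0.5057, -0.3807, 0.0599]
eef_rot: [179.7, -0.4, -169.5]
contact_force: [0.4, -0.7, 1.5]
gripper_width: 0.0875
gripper_force: 0.0
```

```bash
python3 -c "
from h import *
go(.509,-.3812,.022,-168.6)"
```

```text
t 1.77 row [-0.026  -0.0092  0.316 ] -0.0024 pos [ 0.5057 -0.3807  0.0599] [ 179.74   -0.39 -169.46] rows 0.6090186860338288 F [ 0.4 -0.7  1.5] w 0.0875
```

Call:
drive_tool(increments=[[[1,-0.02,0,0.3,0],[1,-0.02,0,0.3,0],[1,-0.02,0,0.3,0],[-1,-0.02,0,0.3,0],[-1,-0.02,0,0.3,0]]], squeeze=25)

```text
time_s: 2.4
tcp_pos: [0.5124, -0.3806, 0.0289]
eef_rot: [-179.9, 0.1, -169.3]
contact_force: [-0.1, 0.0, 0.3]
gripper_width: 0.0729
gripper_force: 0.0
```

Call:
drive_tool(increments=[[[-1,0,0,0,0],[-1,0,0,0,0],[-1,0,0,0,0],[-1,0,0,0,0]]])

```text
time_s: 2.9
tcp_pos: [0.5119, -0.3803, 0.0275]
eef_rot: [180.0, -0.0, -169.3]
contact_force: [-0.2, 0.1, -0.2]
gripper_width: 0.0331
gripper_force: 0.0
```

Call:
drive_tool(increments=[[[-1,0.024,0.007,0.04,-0.002],[-1,0.024,0.007,0.04,-0.002],[-1,0.024,0.007,0.04,-0.002],[-1,0.024,0.007,0.04,-0.002],[-1,0.024,0.007,0.04,-0.002]]])

```text
time_s: 3.52
tcp_pos: [0.5086, -0.3805, 0.0224]
eef_rot: [-180.0, -0.0, -168.6]
contact_force: [-0.1, -5.2, -4.7]
gripper_width: 0.0121
gripper_force: 25.0
```

Call:
drive_tool(increments=[[[-1,0,0,-0.25,0],[-1,0,0,-0.5,0],[-1,0,0.3,-0.5,0],[-1,0,0.6,-0.5,0],[-1,0,0.6,-0.5,0]]])

```text
time_s: 4.15
tcp_pos: [0.4938, -0.3072, 0.0829]
eef_rot: [179.9, -0.0, -168.5]
contact_force: [-0.2, -0.3, -2.5]
gripper_width: 0.0122
gripper_force: 25.0
```

Call:
drive_tool(increments=[[[-1,0,0.3,0,0],[-1,0,0.64,0,0],[-1,0,0.64,0.2,0],[-1,0,0.64,0.35,0],[-1,0,0.64,0.35,0]]])

```text
time_s: 4.78
tcp_pos: [0.4786, -0.2341, 0.0396]
eef_rot: [179.9, -0.2, -168.6]
contact_force: [0.5, 0.1, -0.8]
gripper_width: 0.0119
gripper_force: 25.0
```

```bash
python3 - <<'E'
from h import *
go(.4804,-.234,.0165,-168.6)
E
```

```text
t 4.78 row [-0.0149 -0.0025  0.1926] -0.0001 pos [ 0.4786 -0.2341  0.0396] [ 1.7994e+02 -1.6000e-01 -1.6863e+02] rows 0.3709107216388153 F [ 0.5  0.1 -0.8] w 0.0119
```

Call:
drive_tool(increments=[[[-1,0,0,0.15,0],[-1,0,0,0.19,0],[-1,0,0,0.2,0],[-1,0,0,0.2,0]]])

```text
time_s: 5.28
tcp_pos: [0.4799, -0.2343, 0.0174]
eef_rot: [-180.0, 0.0, -168.6]
contact_force: [0.1, 0.0, -2.9]
gripper_width: 0.0121
gripper_force: 25.0
```

Call:
drive_tool(increments=[[[-1,0,0,0.012,0],[-1,0,0,0.012,0],[1,0,0,0.012,0],[1,0,0,0.012,0],[1,0,0,0.012,0]]])

```text
time_s: 5.9
tcp_pos: [0.4795, -0.2341, 0.0153]
eef_rot: [180.0, -0.0, -168.6]
contact_force: [0.5, -0.6, -0.1]
gripper_width: 0.0359
gripper_force: 0.0
```

Call:
drive_tool(increments=[[[1,0,0,0,0],[1,0,0,0,0],[1,0,0,0,0],[1,0,0,0,0],[1,0,0,0,0]]])

```text
time_s: 6.52
tcp_pos: [0.4795, -0.2342, 0.0153]
eef_rot: [180.0, -0.0, -168.6]
contact_force: [-0.2, -0.1, -0.1]
gripper_width: 0.085
gripper_force: 0.0
```

```bash
python3 - <<'E'
from h import *
from plant import capture
go(.4804,-.234,.037,-168.6)
a=capture("top")[:,:,::-1];cv2.imwrite("pics/t2.png",cv2.resize(a[150:330,300:500],None,fx=3,fy=3))
E
```

```text
t 6.53 row [-0.0077 -0.0002 -0.1808] -0.0001 pos [ 0.4795 -0.2342  0.0153] [ 180.     -0.   -168.62] rows 0.3474638724587114 F [-0.2 -0.1 -0.1] w 0.085
```

View pics/t2.png

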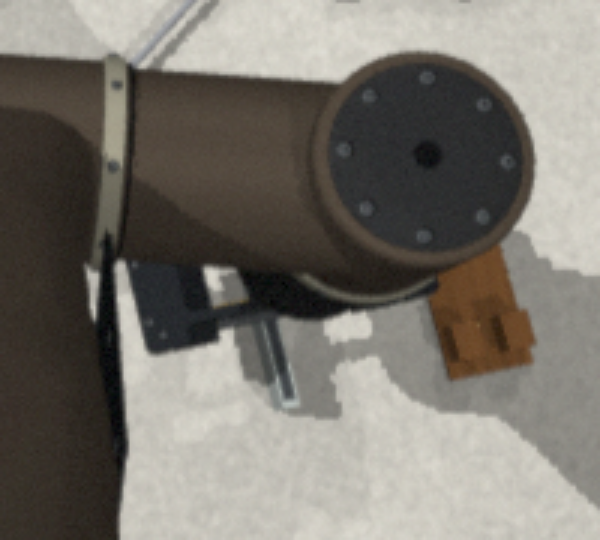

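The bar is standing on the bench at crop (275,365), and the gripper is open around it. Next I raise the tool slightly and push the bar over with the -y finger.

Call:
drive_tool(increments=[[[1,0,0,-0.19,0],[1,0,0.15,-0.19,0],[1,0,0.27,-0.19,0],[1,0,0.31,-0.19,0],[1,0,0.34,-0.19,0]]])

```text
time_s: 7.2
tcp_pos: [0.4714, -0.1937, 0.0379]
eef_rot: [-180.0, -0.0, -168.6]
contact_force: [-0.9, -0.5, 0.7]
gripper_width: 0.0879
gripper_force: 0.2
```

Call:
drive_tool(increments=[[[1,0,0.03,0,0],[1,0,0.06,0,0],[1,0,0.09,0,0],[1,0,0.12,0,0],[1,0,0.15,0,0]]])

```text
time_s: 7.82
tcp_pos: [0.4679, -0.1763, 0.0381]
eef_rot: [180.0, 0.0, -168.6]
contact_force: [0.3, -0.6, -0.0]
gripper_width: 0.0876
gripper_force: 0.0
```

Call:
drive_tool(increments=[[[1,0,0,-0.5,0],[1,0.3,0,-0.9,0],[1,0.6,0,-0.9,0],[1,0.6,0,-0.9,0]]])

```text
time_s: 8.32
tcp_pos: [0.3954, -0.1908, 0.1468]
eef_rot: [180.0, 0.1, -168.7]
contact_force: [0.6, -0.8, -0.6]
gripper_width: 0.0876
gripper_force: 0.0
```

```bash
python3 - <<'E'
from h import *
from plant import capture,camera_model
go(.475,-.21,.1)
cw=camera_model("wrist");w=capture("wrist")[:,:,::-1]
np.save("w2.npy",np.array([cw],dtype=object),allow_pickle=True)
cv2.imwrite("pics/w2.png",w)
E
```

```text
t 8.32 row [-0.6193 -0.2875  0.39  ] 0.0 pos [ 0.3954 -0.1908  0.1468] [ 1.7999e+02  9.0000e-02 -1.6868e+02] rows 1.5097731115737978 F [ 0.6 -0.8 -0.6] w 0.0876
```

View pics/w2.png

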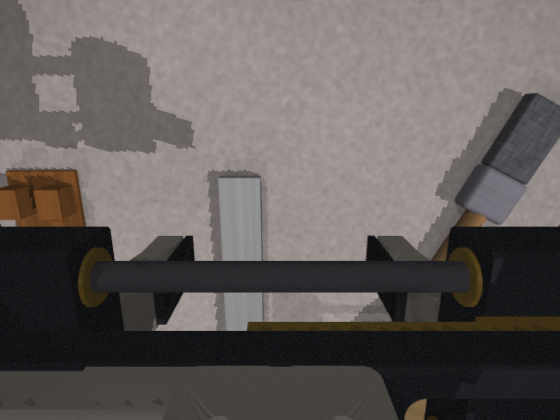

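The bar lies flat. Its near end has corners (219,178) and (260,178), the sides run to about (225,330) and (262,330), and no hole shows, so the near end is plain.

```bash
python3 - <<'E'
from h import *
c=np.load("w2.npy",allow_pickle=True)[0]
P=ray(c,[(219.5,178),(260.5,178),(224.5,330),(263,330)],.012)[:,:2];print(P.round(4),np.linalg.norm(P[0]-P[1]),np.linalg.norm(P[2]-P[3]))
m0=(P[0]+P[1])/2;m1=(P[2]+P[3])/2;u=(m1-m0)/np.linalg.norm(m1-m0);print(np.degrees(np.arctan2(u[1],u[0])));C=m0+.09*u;print(C)
go(C[0],C[1],.07)
E
```

```text
[[ 0.3901 -0.2444]
 [ 0.3832 -0.2099]
 [ 0.5378 -0.217 ]
 [ 0.5305 -0.1802]] 0.03519342830832082 0.03749221552351936
10.961737165722635
[ 0.47502737 -0.21006709]
t 8.38 row [-0.6082 -0.286   0.639 ] 0.0 pos [ 0.3967 -0.1908  0.1467] [-1.7999e+02  9.0000e-02 -1.6865e+02] rows 1.7806003648945354 F [1.2 0.5 0.1] w 0.0878
```

Call:
drive_tool(increments=[[[1,-0.3,-0.14,0.2,0.001],[1,-0.605,-0.286,0.5,0.001],[1,-0.605,-0.286,0.75,0.001],[1,-0.605,-0.286,0.75,0.001]]])

```text
time_s: 8.88
tcp_pos: [0.4739, -0.2098, 0.0532]
eef_rot: [179.9, -0.4, -169.0]
contact_force: [-0.3, -0.1, 0.2]
gripper_width: 0.0877
gripper_force: 0.0
```

```bash
python3 -c "
from h import *
go(.475,-.2101,.013,-169)"
```

```text
t 8.88 row [-0.0088 -0.0046  0.335 ] 0.0 pos [ 0.4739 -0.2098  0.0532] [ 179.9    -0.36 -168.99] rows 0.6435512352599324 F [-0.3 -0.1  0.2] w 0.0877
```

Call:
drive_tool(increments=[[[1,0,-0.004,0.2,0],[1,0,-0.004,0.32,0],[1,0,-0.004,0.32,0],[-1,0,-0.004,0.32,0],[-1,0,-0.004,0.32,0]]])

```text
time_s: 9.5
tcp_pos: [0.476, -0.2105, 0.0186]
eef_rot: [-180.0, 0.1, -169.0]
contact_force: [-0.4, -0.4, 0.3]
gripper_width: 0.0733
gripper_force: 0.0
```

```bash
python3 -c "
from h import *
go(.475,-.2101,.013,-169)"
```

```text
t 9.5 row [0.0071 0.005  0.0469] 0.0001 pos [ 0.476  -0.2105  0.0186] [-1.7997e+02  8.0000e-02 -1.6897e+02] rows 0.09161318740797879 F [-0.4 -0.4  0.3] w 0.0733
```

Call:
drive_tool(increments=[[[-1,0.007,0.004,0.045,0],[-1,0.007,0.004,0.045,0],[-1,0.007,0.004,0.045,0],[-1,0.007,0.004,0.045,0],[-1,0.007,0.004,0.045,0]]])

```text
time_s: 10.12
tcp_pos: [0.4745, -0.2102, 0.0123]
eef_rot: [-180.0, -0.0, -169.0]
contact_force: [0.2, -0.4, -0.1]
gripper_width: 0.0359
gripper_force: 25.0
```

Call:
drive_tool(increments=[[[-1,0,0,0,0],[-1,0,0,0,0]]])

```text
time_s: 10.38
tcp_pos: [0.4745, -0.2102, 0.0123]
eef_rot: [-180.0, -0.0, -169.0]
contact_force: [0.5, -1.5, 0.2]
gripper_width: 0.0355
gripper_force: 25.0
```

```bash
python3 -c "
from h import *
go(.5426,.0215,.1,-169)"
```

```text
t 10.38 row [-0.9267  1.7866 -0.7306] 0.0001 pos [ 0.4745 -0.2102  0.0123] [-180.     -0.   -168.97] rows 4.110993003453493 F [ 0.5 -1.5  0.2] w 0.0355
```

Call:
drive_tool(increments=[[[-1,0,0,-0.4,0],[-1,-0.2,0.3,-0.73,0],[-1,-0.4,0.7,-0.73,0],[-1,-0.55,0.98,-0.73,0],[-1,-0.55,0.98,-0.73,0]]])

```text
time_s: 11.0
tcp_pos: [0.5173, -0.0799, 0.0999]
eef_rot: [180.0, 0.0, -168.8]
contact_force: [-0.3, -0.4, -1.9]
gripper_width: 0.0355
gripper_force: 25.0
```

Call:
drive_tool(increments=[[[-1,-0.2,0.4,0,0],[-1,-0.37,0.8,0,0],[-1,-0.37,0.8,0,0],[-1,-0.37,0.8,0,0]]])

```text
time_s: 11.5
tcp_pos: [0.5412, 0.0201, 0.0994]
eef_rot: [-180.0, -0.1, -169.0]
contact_force: [-1.0, -0.7, -1.5]
gripper_width: 0.0358
gripper_force: 25.0
```

```bash
python3 -c "
from h import *
go(.5426,.0215,.047,-169)"
```

```text
t 11.5 row [-0.0138  0.009   0.4367] 0.0001 pos [0.5412 0.0201 0.0994] [-1.8000e+02 -9.0000e-02 -1.6897e+02] rows 0.8390769377880452 F [-1.  -0.7 -1.5] w 0.0358
```

Call:
drive_tool(increments=[[[-1,-0.012,0.009,0.2,0],[-1,-0.012,0.009,0.38,0],[-1,-0.012,0.009,0.42,0],[-1,-0.012,0.009,0.42,0],[-1,-0.012,0.009,0.42,0]]])

```text
time_s: 12.12
tcp_pos: [0.5437, 0.0217, 0.0504]
eef_rot: [180.0, 0.1, -169.0]
contact_force: [-0.5, -0.2, -1.1]
gripper_width: 0.0357
gripper_force: 25.0
```

```bash
python3 -c "
from h import *
go(.5426,.0215,.0463,-169)"
```

```text
t 12.12 row [ 0.0093 -0.      0.0342] 0.0 pos [0.5437 0.0217 0.0504] [ 1.7999e+02  8.0000e-02 -1.6900e+02] rows 0.0679629765495792 F [-0.5 -0.2 -1.1] w 0.0357
```

Call:
drive_tool(increments=[[[-1,0.008,0,0.02,0],[-1,0.008,0,0.03,0],[-1,0.008,0,0.036,0],[-1,0.008,0,0.036,0]]])

```text
time_s: 12.62
tcp_pos: [0.5422, 0.0218, 0.0463]
eef_rot: [-180.0, 0.0, -168.9]
contact_force: [-3.9, 0.2, 10.1]
gripper_width: 0.036
gripper_force: 25.0
```

Call:
drive_tool(increments=[[[0,0,0,0,0],[0,0,0,0,0],[0.2,0,0,-0.02,0],[0.2,0,0,-0.1,0],[0.2,0,0,-0.45,0]]])

```text
time_s: 13.25
tcp_pos: [0.5407, 0.0212, 0.0982]
eef_rot: [-180.0, -0.3, -169.0]
contact_force: [-0.1, 0.6, 0.4]
gripper_width: 0.0524
gripper_force: 0.0
```

Call:
drive_tool(increments=[[[-1,0.3,0,0,0],[-1,0.62,0,0,0],[-1,0.62,0,0,0],[-1,0.62,0,0.15,0],[-1,0.62,0,0.25,0]]])

```text
time_s: 13.88
tcp_pos: [0.4698, 0.0077, 0.0691]
eef_rot: [180.0, 0.0, -169.0]
contact_force: [-0.4, -0.0, 0.9]
gripper_width: 0.0083
gripper_force: 0.0
```

Call:
drive_tool(increments=[[[-1,0,0,0,0],[-1,0,0,0,0],[-1,0,0,0,0]]])

```text
time_s: 14.25
tcp_pos: [0.4696, 0.0076, 0.0696]
eef_rot: [180.0, 0.0, -169.0]
contact_force: [-0.7, -0.7, 0.2]
gripper_width: 0.0002
gripper_force: 0.0
```

```bash
python3 - <<'E'
from h import *
from plant import capture,camera_model
go(.469,.007,.060,-169)
c=camera_model("wrist");im=capture("wrist")[:,:,::-1]
np.save("w3.npy",np.array([c],dtype=object),allow_pickle=True)
cv2.imwrite("pics/w3.png",im)
E
```

```text
t 14.25 row [ 0.0058 -0.0042  0.0798] 0.0001 pos [0.4696 0.0076 0.0696] [ 1.8000e+02  3.0000e-02 -1.6897e+02] rows 0.15387111852713115 F [-0.7 -0.7  0.2] w 0.0002
```

View pics/w3.png

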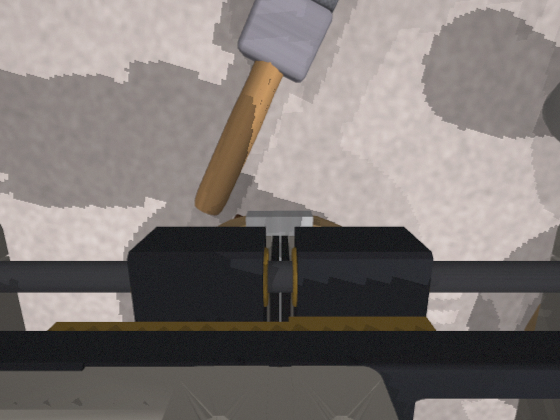

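The bar's plain end shows at (280,216), overhanging the disc rim and centred on the tool. Next I press down slowly.

Call:
drive_tool(increments=[[[-1,0.005,0,0.06,0],[-1,0.005,0,0.09,0],[-1,0.005,0,0.1,0],[-1,0.005,0,0.105,0],[-1,0.005,0,0.105,0]]])

```text
time_s: 14.92
tcp_pos: [0.4683, 0.0073, 0.0572]
eef_rot: [-180.0, -0.0, -169.0]
contact_force: [-4.9, 0.7, 13.7]
gripper_width: 0.0003
gripper_force: 6.6
```

Call:
drive_tool(increments=[[[-1,0,0,0.008,0],[-1,0,0,0.008,0]]])

```text
time_s: 15.18
tcp_pos: [0.4683, 0.0073, 0.0571]
eef_rot: [-180.0, -0.0, -168.9]
contact_force: [-9.5, 1.7, 26.2]
gripper_width: 0.0004
gripper_force: 12.8
```

The end held at 26 N without sinking: z stayed at 57.1 mm, where a crowned disc would have let it drop to about 53.5 mm. This disc is flat, so I go on to the hole end.

Call:
drive_tool(increments=[[[-1,0,0,-0.1,0],[-1,0,0,-0.25,0],[-1,-0.4,0,-0.25,0],[-1,-0.8,0,-0.25,0],[-1,-0.8,0,-0.25,0]]])

```text
time_s: 15.8
tcp_pos: [0.5659, 0.0264, 0.0853]
eef_rot: [-180.0, 0.1, -169.0]
contact_force: [-1.7, 0.6, 0.0]
gripper_width: 0.0001
gripper_force: 0.0
```

Call:
drive_tool(increments=[[[-1,-0.3,0,0,0],[-1,-0.44,0,0,0],[-1,-0.44,0,0.08,0],[-1,-0.44,0,0.12,0],[-1,-0.44,0,0.12,0]]])

```text
time_s: 16.42
tcp_pos: [0.6134, 0.0355, 0.0706]
eef_rot: [-180.0, -0.1, -169.0]
contact_force: [-0.9, -0.0, 0.1]
gripper_width: 0.0004
gripper_force: 0.0
```

```bash
python3 - <<'E'
from h import *
from plant import capture,camera_model
go(.6162,.0361,.0571,-169)
c=camera_model("wrist");im=capture("wrist")[:,:,::-1]
np.save("w4.npy",np.array([c],dtype=object),allow_pickle=True)
cv2.imwrite("pics/w4.png",im)
E
```

```text
t 16.43 row [-0.0239  0.0003  0.1126] 0.0 pos [0.6134 0.0355 0.0706] [-1.7999e+02 -1.0000e-01 -1.6898e+02] rows 0.22103275440894102 F [-0.9 -0.   0.1] w 0.0004
```

View pics/w4.png

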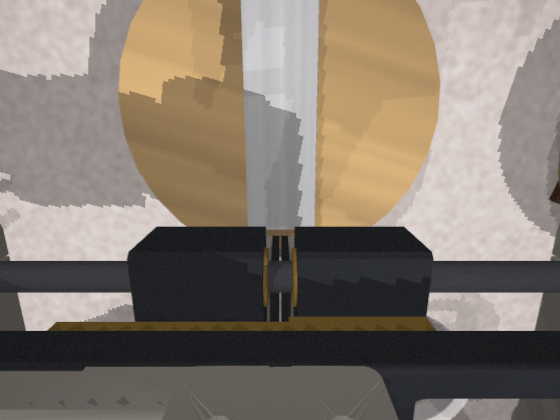

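The disc spans u=120–440 and the bar u=243–318, so the bar is centred across the disc. The hole edge shows at (280,232), so this is the hole end. I press here.

Call:
drive_tool(increments=[[[-1,-0.02,0,0.06,0],[-1,-0.02,0,0.1,0],[-1,-0.02,0,0.11,0],[-1,-0.02,0,0.113,0],[-1,-0.02,0,0.113,0]]])

```text
time_s: 17.1
tcp_pos: [0.6171, 0.0363, 0.0577]
eef_rot: [-180.0, 0.0, -169.0]
contact_force: [-0.0, 0.1, -0.6]
gripper_width: 0.0006
gripper_force: 0.0
```

Call:
drive_tool(increments=[[[-1,0,0,0.004,0],[-1,0,0,0.004,0]]])

```text
time_s: 17.35
tcp_pos: [0.6172, 0.0364, 0.0574]
eef_rot: [180.0, 0.0, -169.0]
contact_force: [-0.1, -0.1, 0.1]
gripper_width: 0.0005
gripper_force: 0.3
```

Call:
drive_tool(increments=[[[-1,0,0,0.006,0],[-1,0,0,0.006,0]]])

```text
time_s: 17.6
tcp_pos: [0.6172, 0.0363, 0.0573]
eef_rot: [-180.0, 0.0, -169.0]
contact_force: [-2.8, 0.5, 6.2]
gripper_width: 0.0003
gripper_force: 3.2
```

Call:
drive_tool(increments=[[[-1,0,0,0.005,0],[-1,0,0,0.005,0]]])

```text
time_s: 17.85
tcp_pos: [0.6172, 0.0363, 0.0572]
eef_rot: [-180.0, 0.0, -168.9]
contact_force: [-3.0, 0.4, 11.1]
gripper_width: 0.0003
gripper_force: 5.3
```

Call:
drive_tool(increments=[[[-1,0,0,0.007,0],[-1,0,0,0.007,0],[-1,0,0,0.007,0]]])

```text
time_s: 18.23
tcp_pos: [0.6172, 0.0363, 0.0571]
eef_rot: [-180.0, 0.1, -168.9]
contact_force: [-7.0, 0.9, 16.2]
gripper_width: 0.0007
gripper_force: 8.2
```

Call:
drive_tool(increments=[[[-1,0,0,-0.1,0],[-1,0,0,-0.5,0],[-1,0,0,-0.98,0]]])

```text
time_s: 18.6
tcp_pos: [0.6163, 0.036, 0.1731]
eef_rot: [-180.0, -0.1, -169.0]
contact_force: [0.8, -0.1, -0.1]
gripper_width: 0.0003
gripper_force: 0.0
```

Call:
drive_tool(increments=[[[-1,0,-0.5,-0.2,0],[-1,0,-1,-0.4,0],[-1,0,-1,-0.4,0]]])

```text
time_s: 18.98
tcp_pos: [0.641, -0.0848, 0.2229]
eef_rot: [-180.0, 0.2, -169.2]
contact_force: [-0.5, -0.2, -0.8]
gripper_width: 0.0003
gripper_force: 0.0
```

Call:
drive_tool(increments=[[[-1,0,-0.5,0,0],[-1,0,-1,0,0],[-1,0,-1,0,0]]])

```text
time_s: 19.35
tcp_pos: [0.6626, -0.2025, 0.2194]
eef_rot: [180.0, -0.1, -169.2]
contact_force: [-0.0, -0.2, -1.3]
gripper_width: 0.0003
gripper_force: 0.0
```

Call:
drive_tool(increments=[[[-1,0,-0.5,0,0],[-1,0,-1,0,0],[-1,0,-1,0,0]]])

```text
time_s: 19.73
tcp_pos: [0.6854, -0.3198, 0.2188]
eef_rot: [180.0, -0.1, -169.2]
contact_force: [-0.5, 1.3, -0.3]
gripper_width: 0.0005
gripper_force: 0.0
```

```bash
python3 - <<'E'
from h import *
from plant import capture
go(.5,-.2,.2)
a=capture("top")[:,:,::-1];cv2.imwrite("pics/t5f.png",a);cv2.imwrite("pics/t5.png",cv2.resize(a[90:350,90:490],None,fx=2,fy=2,interpolation=cv2.INTER_CUBIC))
E
```

```text
t 19.73 row [1.3304 1.2705 0.1564] 0.0 pos [ 0.6854 -0.3198  0.2188] [ 1.7996e+02 -1.2000e-01 -1.6917e+02] rows 3.5447979416313133 F [-0.5  1.3 -0.3] w 0.0005
```

View pics/t5.png

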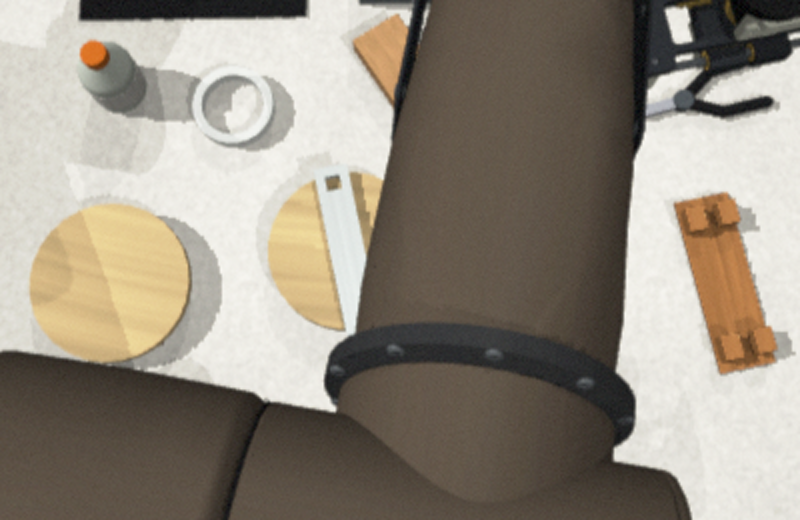

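The bar lies flat on the right disc with its hole at crop (333,182). The far-end corners are at about (316,169) and (350,167).

```bash
python3 - <<'E'
from h import *
from plant import camera_model
c=camera_model("top")
P=ray(c,np.array([(316,169),(350,167)])/2+[89.75,89.75],.046)[:,:2];m=P.mean(0);a=np.radians(11)
print(P.round(4),np.linalg.norm(P[0]-P[1]),m-.09*np.array([np.cos(a),np.sin(a)]),"disc .5426 .0215")
E
```

```text
[[0.6282 0.0546]
 [0.6299 0.0184]] 0.03622731919239708 [0.54070198 0.01936508] disc .5426 .0215
```

```bash
python3 -c "
from plant import job
print(job.close_job())"
```

```text
the job is handed in; nothing more can be done
None
```

The job is handed in: the right-hand base is the flat one. Pressed first at the plain end (26 N) and then at the hole end (16 N), the straightedge sank only about 0.1 mm, and it now lies broad side down within about 3 mm of that base's centre.

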